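# Jars and hand tools back in their matching wooden stands and rests

### The job

Put the things away that are lying about the worktop: stand the spice jar and the jam jar upright in the round wooden stands, and lay the opener and the peeler lengthwise in the oblong wooden rests, each in the one whose hollow matches its size, right down on the cork. Leave the pepper mill and the flat tin where they are.

Things in the scene. Friction and masses are not known exactly. Their poses are not given: they have to be found in the camera images.
- spice_jar: Loose round spice jar with a red cap, 45 mm across, 106 mm tall, standing upright. Origin at the centre of its underside, z up. The only spice jar in the scene. 0.11 kg; grip it across any diameter with the TCP about 85 mm above its underside (lower, the palm can meet the cap).
- jam_jar: Loose round glass jar of red jam with a green lid, 66 mm across, 99 mm tall, standing upright. Origin at the centre of its underside, z up. 0.45 kg; grip the glass below the lid across any diameter, firmly (about 50 N), TCP about 68 mm above its underside; higher up it slips and tilts.
- opener: Loose hand opener lying flat on the worktop: yellow handle with a broad metal head, 174 mm long, 42 mm across, 20 mm high. x runs along its length; origin in the middle of its length at its underside. It can be gripped across y at its middle from above, fingertips 7 mm above its underside; for the fingers it is 42 mm wide over its whole length, the slim handle too, so open them wider than that.
- peeler: Loose green-handled peeler lying flat on the worktop: slim, 170 mm long, 25 mm across, 17 mm high. x runs along its length; origin in the middle of its length at its underside. It can be gripped across y at its middle from above, fingertips 7 mm above its underside; for the fingers it is 25 mm wide over its whole length.
- small_stand: Fixed round wooden stand for the spice jar: 76 mm outside, 17 mm high, with a cork-floored round hollow 60 mm across whose floor is 5 mm above the worktop. Origin at the centre of its underside, z up.
- large_stand: Fixed round wooden stand for the jam jar: 98 mm outside, 17 mm high, with a cork-floored round hollow 82 mm across whose floor is 5 mm above the worktop. Origin at the centre of its underside, z up.
- wide_rest: Fixed wide oblong wooden rest for the opener: 212 x 76 mm outside, 12 mm high, with a cork-floored hollow 196 x 60 mm (along x, y) whose floor is 5 mm above the worktop; both long sides have a 70 mm finger gap in the middle. Origin at the centre of its underside; x along its length. The opener may lie either way round.
- narrow_rest: Fixed narrow oblong wooden rest for the peeler: 208 x 54 mm outside, 12 mm high, with a cork-floored hollow 192 x 38 mm (along x, y) whose floor is 5 mm above the worktop; both long sides have a 70 mm finger gap in the middle. Origin at the centre of its underside; x along its length. The peeler may lie either way round.
- pepper_mill: Bystander: dark wooden pepper mill, 58 mm across, 170 mm tall, standing loose behind the work. Origin at the centre of its underside. Leave it alone.
- flat_tin: Bystander: flat round food tin, 86 mm across, 40 mm high, standing loose behind the work. Origin at the centre of its underside. Leave it alone.
Mind the look-alikes: they are no part of the job. What is shaped like the spice_jar but black or purple is not meant.

How it is judged:
At the end, for the whole second after the job is handed in: Jars upright (0.08 rad) on the floors of their stands, centres within 13 mm, less than 9 mm above the stand's underside; tools on the floors of their rests, middles within 15 mm each way, lengthwise within 0.2 rad, less than 8.5 mm above the rest's underside; all released and at rest (horizontal distance between spice_jar and small_stand below 0.013 m and z of spice_jar in the frame of small_stand below 0.009 m and angle between each of spice_jar, jam_jar's own z axis and vertical below 0.08 rad and horizontal distance between jam_jar and large_stand below 0.013 m and z of jam_jar in the frame of large_stand below 0.009 m and x of opener in the frame of wide_rest between -0.015 and 0.015 m and y of opener in the frame of wide_rest between -0.015 and 0.015 m and z of opener in the frame of wide_rest below 0.0085 m and angle between the x axis of opener and the x axis of wide_rest, either way round below 0.2 rad and angle between each of opener, peeler's own z axis and vertical below 0.2 rad and x of peeler in the frame of narrow_rest between -0.015 and 0.015 m and y of peeler in the frame of narrow_rest between -0.015 and 0.015 m and z of peeler in the frame of narrow_rest below 0.0085 m and angle between the x axis of peeler and the x axis of narrow_rest, either way round below 0.2 rad and linear speed of each of spice_jar, jam_jar, opener, peeler below 0.02 m/s); the robot touches nothing.
It fails at once if the pepper mill is moved more than 30 mm or tipped (distance of pepper_mill from where it was at the start of the episode above 0.03 m or angle between pepper_mill's own z axis and vertical above 0.4 rad).
It fails at once if the flat tin is moved more than 30 mm or tipped (distance of flat_tin from where it was at the start of the episode above 0.03 m or angle between flat_tin's own z axis and vertical above 0.4 rad).
It also fails if it takes over 99 s, if anything falls off the work surface, if the arm or the gripper's body presses on something with over 40 N, if the wrist force passes 120 N, or if a joint passes its speed limit or range.

### The arm

A 6-joint arm with a two-finger parallel gripper is mounted at the origin on a cart in front of the work surface, level with it; the furniture and walls round the work are solid. World frame = base frame: x ahead of the robot, y to its left, z up, the work surface at z = 0. Lengths are in m, angles in rad, forces in N, time in s.
With the tool pointing down it reaches from about 0.375 to 0.825 m from the base axis. Payload 5.5 kg.
Tool frame: the origin (TCP) lies between the finger pads, 19 mm behind the fingertips; this is the grasp point; z points along the fingers, y is the line along which they close (so a half turn about z gives the same grasp; the last joint's range is limited). The gripper opens to 85 mm and grips with 20 to 120 N. Pads are 22 mm wide; open, the fingers measure 114 mm over their backs; the gripper's body (76 mm by 85 mm) begins 54 mm behind the grasp point. The pads swing forward as they close: fully open they stand 13 mm farther back than shut.
Start: joints at [-1.187, 0.314, -0.047, 1.21, 0, 1.571], TCP at [0.225, -0.556, 0.25] pointing down, gripper open.
Joint ranges: [-2.67, 2.67], [-0.69, 1.73], [-1.03, 1.25], [-2.08, 2.16], [-1.42, 1.45], [-3.14, 3.14]. Speed limits (rad/s): [2.39, 2.39, 3.01, 3.14, 3.14, 3.14].

### API

Orientations are given as a unit quaternion [x, y, z, w].
In Python, from plant import sense, viewer, env, spotter gives the robot as it stands. The module is installed in compiled form; this text tells all that it offers.
- The arm moves only by the tool arm_command, never from a script. Its argument "series" is a list of rows, each a list of 5 numbers: the finger opening in m, from 0 to 0.0854, then the shift along the tool's x, y, z in m, then the turn about the tool's z in units of 8 degrees (1.0 is 8 degrees). A call has 1 to 10 rows; each row shifts and turns the commanded pose from where the row before left it, along the tool's axes as they then stand; what a row does not reach is not made up. A row lasts 1/10 s, in which the tool goes at most 50 mm and 8.59 degrees, less where a joint would pass 70% of its speed; a pose out of reach is approached as far as the arm can. A call is refused whole if a number of a shift passes 0.05 or a number of a turn 1, either way. A call with a gripper value outside its range is refused whole. The fingers move at their own pace and stop on an object; "force" is the grip in N (left out, the last holds). Time passes only in rows, so rows that do not move let the fingers close. It gives the time, the measured TCP pose, the force, the opening and the grip force at its end, in the units of the state.
- sense(): the state, without advancing time (a new reading comes with each control period).
- viewer.get_image(name): name is "scene" or "top" or "wrist"; returns a dict with "color" (400x640x3 uint8, blue, green, red), "fx", "fy", "cx", "cy" (pixels), "rvec" (rotation vector, rad) and "tvec" (3), from world to camera coordinates, as OpenCV has them. Camera axes: x right, y down, z forward; pixel columns grow to the right and rows downward; lengths in m; the calibration is good to about 2 mm. A picture is of the moment at which its call begins. There is no depth.
- env.hand_in(): hands the job in; it is judged then, once.
Trained networks look in the newest picture that a camera, given by its name, has taken for a name from the list of things; names that differ only in an ending like _2 or _b are one class to them, and where a whole thing is asked for, a point or a joint stands for the part that bears it (a point fixed in the world has none). Each returns a list of dicts, best first, with "score" (0 to 1); they miss things now and then, are a little off and sometimes report something else, mostly with a low value. They report only what shows in the picture. A call takes as long as a camera call. They do not tell look-alikes from the thing itself.
- spotter.recognise(camera, name): "centre" ([column, row] in pixels, amid what is visible of it).
The state is a dict: "time": time; "qpos": joint angles; "qd": joint speeds; "joint_torque": joint torques, N m; "position": TCP position; "ee_rot": TCP orientation; "ft_force": force on the tool from outside, world axes, zero at the start; "moment": the same for the moment, N m; "grip_width": finger opening in m; "gripper_force": force on a finger pad.
Only numpy, scipy, OpenCV 4.12 (cv2) and the standard library are available. Lean on these libraries where they do the work, as an engineer would, in place of code of your own. Each camera call takes 0.05 s, during which the arm holds its last target. There are 200 camera calls.

## Working session

There is one attempt and no reset: what is moved stays moved. The work goes in short steps, Python scripts to look and compute and a tool call to move; the robot and the scene stay as the last step left them, time stands still between calls to the robot, and variables do not carry over. Pictures are saved under pics/ and viewed, at most 14 in all, crops included, and the job is handed in when it is done.

Besides the shell and the picture viewer there is one more tool, called after ">>>" by a JSON object that holds its "method" and its "body", one argument or row to a line. arm_command: Moves the arm, as the interface text tells. Its arguments: {"type":"object","properties":{"series":{"type":"array","items":{"type":"array","items":{"type":"number"}}},"force":{"type":"number"}},"required":["series"]}

```bash
mkdir -p pics; cat > h.py <<'E'
import numpy as np, cv2
from plant import sense, viewer, env, spotter
def snap(c,fn=None):
    d=viewer.get_image(c)
    if fn: cv2.imwrite('pics/'+fn,d['color'])
    return d
def ray(d,p):
    R=cv2.Rodrigues(np.array(d['rvec'],float))[0];t=np.array(d['tvec'],float).ravel()
    v=R.T@np.array([(p[0]-d['cx'])/d['fx'],(p[1]-d['cy'])/d['fy'],1.]);return -R.T@t,v
def atz(d,p,z):
    o,v=ray(d,p);return o+v*(z-o[2])/v[2]
def tri(dps):
    A=np.zeros((3,3));b=np.zeros(3)
    for d,p in dps:
        o,v=ray(d,p);v=v/np.linalg.norm(v);M=np.eye(3)-np.outer(v,v);A+=M;b+=M@o
    return np.linalg.solve(A,b)
def proj(d,X):
    return cv2.projectPoints(np.array(X,float).reshape(-1,3),np.array(d['rvec'],float),np.array(d['tvec'],float),np.array([[d['fx'],0,d['cx']],[0,d['fy'],d['cy']],[0,0,1.]]),None)[0].reshape(-1,2)
NAMES="spice_jar jam_jar opener peeler small_stand large_stand wide_rest narrow_rest pepper_mill flat_tin".split()
E
python3 - <<'E'
from h import *
D={c:snap(c,c+'0.png') for c in('top','scene')}
print(sense())
for c,d in D.items():
    print(c,ray(d,(d['cx'],d['cy'])),d['fx'])
    for n in NAMES: print(n,[(np.round(r['centre']),round(r['score'],2),np.round(atz(d,r['centre'],0.02),3)) for r in spotter.recognise(c,n)[:5]])
E
```

```text
{'time': 0.1, 'qpos': array([-1.18697272e+00,  3.14183264e-01, -4.79672023e-02,  1.21017980e+00,
       -7.41796652e-06,  1.57077731e+00]), 'qd': array([ 0.00041595, -0.00116413,  0.003732  , -0.00133489,  0.00079835,
        0.00203811]), 'joint_torque': array([-2.59208238e-03, -5.40767491e+01,  3.40540731e+01,  1.12459934e-02,
       -2.54750157e-04,  7.54823617e-06]), 'position': array([ 0.22450008, -0.55590156,  0.24920919]), 'ee_rot': array([ 9.81639277e-01,  1.90745228e-01, -1.49922803e-04, -7.52185083e-04]), 'ft_force': array([0.79263835, 0.3803559 , 0.53887564]), 'moment': array([-0.00494962,  0.03159445,  0.00064324]), 'gripper_force': 0.0, 'grip_width': 0.0858324649815159}
top (array([0.45408819, 0.06320918, 1.18294418]), array([ 0.06848924, -0.00917267, -0.99760969])) 424.31683238775264
spice_jar [(array([264., 255.]), 0.73, array([0.393, 0.216, 0.02 ])), (array([292., 277.]), 0.61, array([0.332, 0.142, 0.02 ])), (array([177., 250.]), 0.57, array([0.41 , 0.453, 0.02 ])), (array([423., 254.]), 0.21, array([ 0.389, -0.217,  0.02 ]))]
jam_jar [(array([266., 207.]), 0.73, arra
[... 975 characters left out ...]
jam_jar [(array([293., 179.]), 0.55, array([0.547, 0.275, 0.02 ]))]
opener [(array([304., 214.]), 0.69, array([0.436, 0.033, 0.02 ]))]
peeler [(array([240., 188.]), 0.44, array([0.365, 0.326, 0.02 ]))]
small_stand [(array([338., 259.]), 0.95, array([ 0.371, -0.224,  0.02 ]))]
large_stand [(array([373., 245.]), 0.8, array([ 0.488, -0.228,  0.02 ])), (array([268., 183.]), 0.36, array([0.462, 0.297, 0.02 ]))]
wide_rest [(array([390., 273.]), 0.62, array([ 0.44 , -0.352,  0.02 ]))]
narrow_rest [(array([326., 229.]), 0.73, array([ 0.437, -0.081,  0.02 ]))]
pepper_mill [(array([349., 170.]), 0.58, array([0.754, 0.217, 0.02 ]))]
flat_tin [(array([414., 211.]), 0.7, array([ 0.721, -0.152,  0.02 ]))]
```

View pics/top0.png

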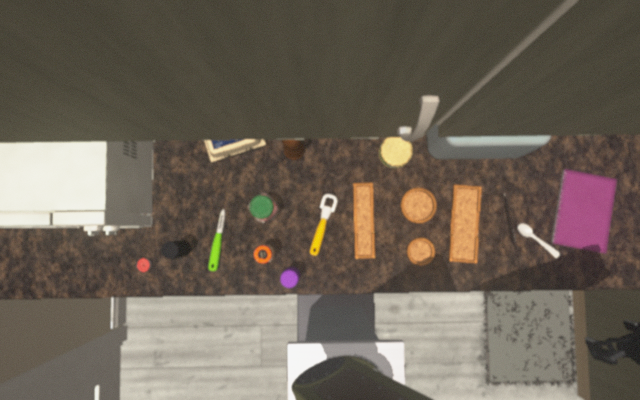

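View pics/scene0.png

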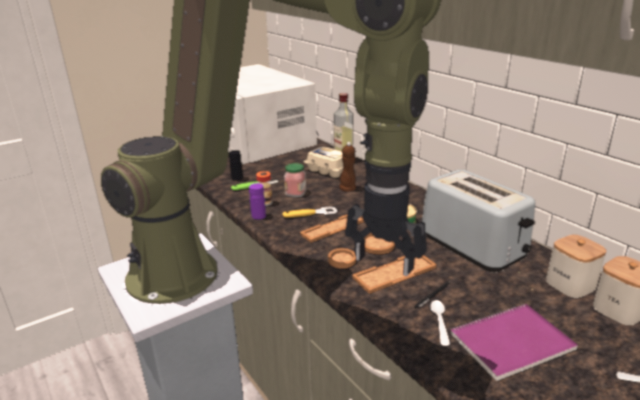

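Top: the spice-jar-like things are at (263,254) with an orange-red ring cap, (289,279) purple and (172,249) black. There is also a small red disc at (143,265). The stands and rests are at (421,250), (419,204), (465,223) and (364,221). Next, an enlarged crop to confirm.

```bash
python3 - <<'E'
from h import *
a=cv2.imread('pics/top0.png')[190:300,130:310];b=cv2.imread('pics/scene0.png')[140:230,220:320]
a=cv2.resize(a,(720,440),interpolation=3)[:,:];b=cv2.resize(b,None,fx=4,fy=4,interpolation=3)
a=cv2.resize(a,(480,293));b=cv2.resize(b,(320,288))
o=np.zeros((293,800,3),np.uint8);o[:,:480]=a;o[:288,480:]=b
cv2.imwrite('pics/crop0.png',o)
E
```

```text
(no output)
```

View pics/crop0.png

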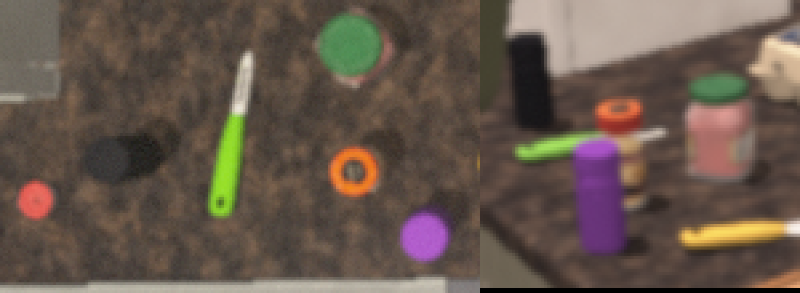

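The crop shows the orange-red cap with its ring at top (263,254), on a jar with spice-coloured contents. That is the spice jar. The purple (289,279) and black (172,249) ones are look-alikes, and (143,265) is a small flat red disc. Next I segment the top picture for positions.

```bash
cat >> h.py <<'E'
def blob(img,lo,hi,roi):
    x0,y0,x1,y1=roi;h=cv2.cvtColor(img,cv2.COLOR_BGR2HSV)[y0:y1,x0:x1]
    m=cv2.inRange(h,np.array(lo),np.array(hi));m=cv2.morphologyEx(m,cv2.MORPH_CLOSE,np.ones((5,5),np.uint8))
    n,l,s,c=cv2.connectedComponentsWithStats(m);k=1+np.argmax(s[1:,4]);
    ys,xs=np.nonzero(l==k);pts=np.float32(np.c_[xs+x0,ys+y0]);return pts
E
python3 - <<'E'
from h import *
d=viewer.get_image('top');I=d['color'];s=viewer.get_image('scene');J=s['color']
def show(n,p,z):
    r=cv2.minAreaRect(p);b=cv2.boxPoints(r);c=cv2.minEnclosingCircle(p)
    W=np.array([atz(d,q,z)[:2] for q in b])
    e=W[1]-W[0],W[2]-W[1];e=max(e,key=np.linalg.norm)
    print(n,len(p),np.round(r[0],1),'c',np.round(atz(d,r[0],z),4),'mean',np.round(atz(d,p.mean(0),z)[:2],4),'size',np.round([np.linalg.norm(W[1]-W[0]),np.linalg.norm(W[2]-W[1])],3),'yaw',np.round((np.degrees(np.arctan2(e[1],e[0]))+90)%180-90,1))
    return r[0]
O=([5,150,120],[18,255,255])
t=show('spice',blob(I,*O,(245,235,282,272)),.106)
u=blob(J,[2,150,100],[15,255,255],(250,165,280,185)).mean(0);print(tri([(d,t),(s,u)]))
G=([60,80,40],[90,255,255])
t=show('jam',blob(I,[55,60,30],[95,255,255],(240,185,285,230)),.099)
u=blob(J,*G,(275,155,310,185)).mean(0);print(tri([(d,t),(s,u)]))
show('peelhandle',blob(I,[40,120,80],[65,255,255],(195,195,235,280)),.012)
show('openhandle',blob(I,[20,120,80],[35,255,255],(300,180,345,265)),.012)
show('opener',blob(I,[0,0,120],[180,255,255],(300,180,345,265)),.012)
show('peeler',blob(I,[0,0,115],[180,255,255],(195,195,235,280)),.012)
for n,roi in dict(small=(400,232,440,268),large=(395,183,442,228),wide=(443,178,487,268),narrow=(346,178,380,265)).items():
    show(n,blob(I,[5,60,95],[22,255,255],roi),.012)
for n in('small_stand','large_stand','wide_rest','narrow_rest','opener','peeler'):
    a=[r for r in spotter.recognise('top',n)if r['score']>.4];b=[r for r in spotter.recognise('scene',n)if r['score']>.4]
    if a and b:print(n,tri([(d,a[0]['centre']),(s,b[0]['centre'])]))
E
```

```text
spice 224 [262.5 254. ] c [0.3991 0.2093 0.106 ] mean [0.3992 0.2097] size [0.044 0.045] yaw 44.5
[0.39804525 0.21102436 0.09588956]
jam 389 [261.1 206.6] c [0.5192 0.2132 0.099 ] mean [0.52   0.2137] size [0.054 0.055] yaw 81.0
[0.51909244 0.2144556  0.09241334]
peelhandle 358 [215.  251.7] c [0.4024 0.3521 0.012 ] mean [0.4003 0.3524] size [0.103 0.028] yaw -9.3
openhandle 340 [318.3 236.8] c [0.4391 0.0687 0.012 ] mean [0.4367 0.0699] size [0.104 0.029] yaw -19.2
opener 710 [322.7 225.1] c [0.4711 0.0559 0.012 ] mean [0.4781 0.057 ] size [0.18  0.047] yaw -14.8
peeler 546 [218.6 242.2] c [0.4282 0.3423 0.012 ] mean [0.4207 0.3483] size [0.187 0.037] yaw -11.2
small 1189 [419.5 249.5] c [ 0.4001 -0.2092  0.012 ] mean [ 0.4045 -0.2073] size [0.108 0.096] yaw 89.2
large 1570 [418. 205.] c [ 0.5227 -0.2087  0.012 ] mean [ 0.5246 -0.2105] size [0.128 0.122] yaw 89.2
wide 3347 [464.5 222.5] c [ 0.4724 -0.3361  0.012 ] mean [ 0.4716 -0.3379] size [0.12  0.246] yaw -2.3
narrow 2609 [362.5 221. ] c [ 0.4807 -0.054   0.012 ] mean [ 0.4783 -0.0533] size [0.092 0.237] yaw -1.4
small_stand [ 0.39007222 -0.21407156  0.01164884]
large_stand [ 0.5235006  -0.20376666 -0.00712257]
wide_rest [ 0.45921407 -0.33219063 -0.00731358]
narrow_rest [ 0.46784195 -0.05137262 -0.00326794]
opener [ 0.45753377  0.06262811 -0.00088099]
```

>>> {"method": "arm_command", "body": {
  "series": [
    [0.085, 0, 0, 0, 0.92],
    [0.085, 0, 0, 0, 0.92],
    [0.085, 0, 0, 0, 0.91],
    [0.085, 0.028, -0.041, -0.01, 0],
    [0.085, 0.028, -0.041, -0.01, 0],
    [0.085, 0.028, -0.041, -0.01, 0],
    [0.085, 0.028, -0.041, -0.01, 0],
    [0.085, 0.028, -0.041, -0.01, 0],
    [0.085, 0.028, -0.041, -0.01, 0],
    [0.085, 0, 0, 0, 0]
  ]
}}

```text
time: 2.8
position: [0.3937, -0.3097, 0.3109]
ee_rot: [1.0, 0.003, 0.002, 0.0]
ft_force: [-0.2, 0.1, -0.4]
grip_width: 0.0851
gripper_force: 0.0
```

```bash
python3 - <<'E'
from h import *
d=snap('wrist','w1.png');print(sense()['position'],sense()['ee_rot'],ray(d,(d['cx'],d['cy'])),d['fx'])
for n in NAMES[4:8]: print(n,[(np.round(r['centre']),round(r['score'],2),np.round(atz(d,r['centre'],0.012),3)) for r in spotter.recognise('wrist',n)[:3]])
E
```

```text
[ 0.39227155 -0.31166833  0.31017119] [9.99996345e-01 2.54863283e-03 7.29746224e-04 5.30471576e-04] (array([ 0.46577552, -0.30864813,  0.43703472]), array([-0.28065639, -0.00216926, -0.95980586])) 285.3002008885694
small_stand [(array([254., 163.]), 0.96, array([ 0.399, -0.21 ,  0.012]))]
large_stand [(array([247.,  75.]), 0.57, array([ 0.521, -0.207,  0.012]))]
wide_rest [(array([340., 104.]), 0.62, array([ 0.483, -0.336,  0.012]))]
narrow_rest [(array([143.,  95.]), 0.61, array([ 0.494, -0.06 ,  0.012]))]
```

View pics/w1.png

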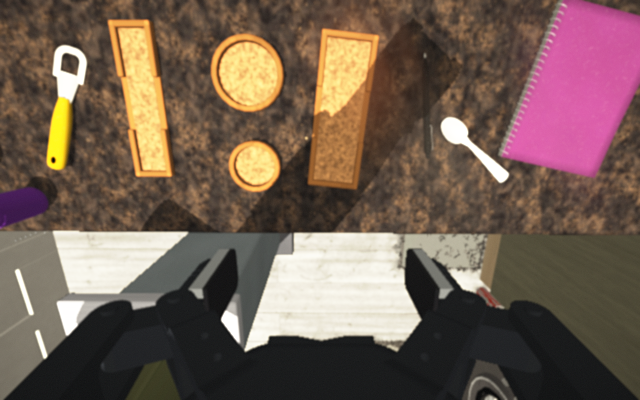

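The wrist view shows the small stand (254,163), the large stand (247,73), the wide rest (344,108), the narrow rest (140,98) and the opener (63,105). I go left for a second view.

>>> {"method": "arm_command", "body": {
  "series": [
    [0.085, 0, -0.04, 0, 0],
    [0.085, 0, -0.04, 0, 0],
    [0.085, 0, -0.04, 0, 0],
    [0.085, 0, -0.04, 0, 0],
    [0.085, 0, -0.04, 0, 0],
    [0.085, 0, -0.04, 0, 0],
    [0.085, 0, -0.04, 0, 0],
    [0.085, 0, -0.02, 0, 0],
    [0.085, 0, 0, 0, 0],
    [0.085, 0, 0, 0, 0]
  ]
}}

```text
time: 4.05
position: [0.3906, -0.0145, 0.309]
ee_rot: [1.0, -0.001, -0.0, 0.0]
ft_force: [-0.7, 0.1, 0.2]
grip_width: 0.0848
gripper_force: 0.0
```

```bash
python3 - <<'E'
from h import *
import pickle
d=snap('wrist','w2.png');pickle.dump(d,open('w2.pkl','wb'));print(sense()['position'],ray(d,(d['cx'],d['cy']))[0])
for n in NAMES[:8]: print(n,[(np.round(r['centre']),round(r['score'],2),np.round(atz(d,r['centre'],0.012),3)) for r in spotter.recognise('wrist',n)[:3]])
E
```

```text
[ 0.39062468 -0.01480739  0.30902699] [ 0.46309901 -0.01399233  0.43484204]
spice_jar [(array([ 12., 153.]), 0.92, array([0.411, 0.439, 0.012])), (array([145., 167.]), 0.66, array([0.391, 0.248, 0.012])), (array([348.,  95.]), 0.57, array([ 0.492, -0.052,  0.012]))]
jam_jar []
opener [(array([266., 108.]), 0.89, array([0.474, 0.063, 0.012])), (array([547., 102.]), 0.55, array([ 0.482, -0.332,  0.012]))]
peeler [(array([ 72., 148.]), 0.67, array([0.419, 0.351, 0.012]))]
small_stand [(array([453., 162.]), 0.81, array([ 0.398, -0.211,  0.012])), (array([145., 169.]), 0.57, array([0.387, 0.249, 0.012])), (array([267., 104.]), 0.2, array([0.479, 0.06 , 0.012]))]
large_stand [(array([462.,  71.]), 0.75, array([ 0.522, -0.208,  0.012]))]
wide_rest []
narrow_rest [(array([351.,  94.]), 0.71, array([ 0.493, -0.056,  0.012]))]
```

View pics/w2.png

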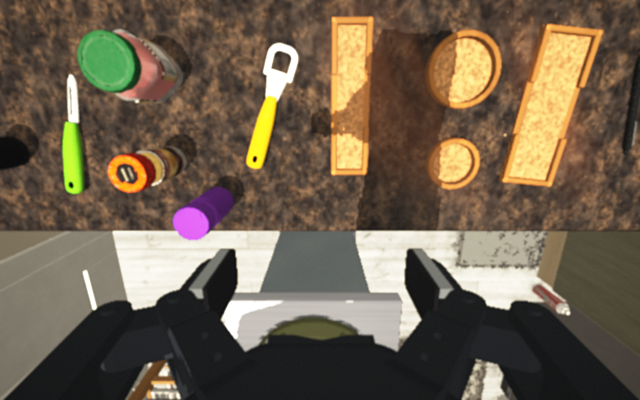

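w2 shows the jam jar lid (110,60), the spice cap (130,173), the peeler (72,135), the opener (270,105), and the narrow rest (351,95). The stands are at (454,164) and (464,69). I move left for a view over the jars.

>>> {"method": "arm_command", "body": {
  "series": [
    [0.085, 0, -0.04, 0, 0],
    [0.085, 0, -0.04, 0, 0],
    [0.085, 0, -0.04, 0, 0],
    [0.085, 0, -0.04, 0, 0],
    [0.085, 0, -0.04, 0, 0],
    [0.085, 0, -0.03, 0, 0],
    [0.085, 0, 0, 0, 0],
    [0.085, 0, 0, 0, 0]
  ]
}}

```text
time: 5.3
position: [0.3884, 0.0888, 0.3192]
ee_rot: [0.996, 0.07, -0.004, -0.055]
ft_force: [0.7, -0.9, 0.0]
grip_width: 0.085
gripper_force: 0.0
```

```bash
python3 - <<'E'
from h import *
import pickle
d=snap('wrist','w3.png');pickle.dump(d,open('w3.pkl','wb'));print(sense()['position'],ray(d,(d['cx'],d['cy']))[0])
for n in NAMES[:8]: print(n,[(np.round(r['centre']),round(r['score'],2),np.round(atz(d,r['centre'],0.012),3)) for r in spotter.recognise('wrist',n)[:3]])
E
```

```text
[0.38837222 0.08859215 0.31913337] [0.4621889  0.08593772 0.44426164]
spice_jar [(array([248., 151.]), 0.72, array([0.389, 0.238, 0.012])), (array([297., 202.]), 0.69, array([0.318, 0.152, 0.012])), (array([ 91., 114.]), 0.59, array([0.408, 0.497, 0.012]))]
jam_jar [(array([256.,  48.]), 0.62, array([0.533, 0.237, 0.012])), (array([374., 109.]), 0.5, array([0.475, 0.058, 0.012]))]
opener [(array([373., 105.]), 0.82, array([0.481, 0.062, 0.012]))]
peeler [(array([181., 118.]), 0.65, array([0.422, 0.348, 0.012]))]
small_stand [(array([548., 190.]), 0.78, array([ 0.4  , -0.207,  0.012]))]
large_stand [(array([584.,  99.]), 0.83, array([ 0.525, -0.208,  0.012]))]
wide_rest [(array([627., 198.]), 0.56, array([ 0.406, -0.313,  0.012]))]
narrow_rest [(array([458., 108.]), 0.98, array([ 0.492, -0.054,  0.012]))]
```

View pics/w3.png

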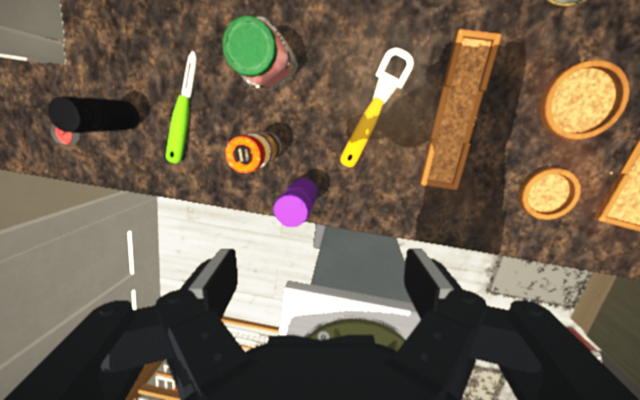

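The arm stopped short, tilted and yawed. Check the joints, and triangulate meanwhile.

```bash
python3 - <<'E'
from h import *
import pickle
s=sense();print(np.round(s['qpos'],3),s['qd'].round(3),s['ee_rot'].round(3),s['position'])
a=pickle.load(open('w2.pkl','rb'));b=pickle.load(open('w3.pkl','rb'))
t=viewer.get_image('top')
P=dict(spice=((129,173),(244,154)),jam=((109,61),(250,46)),opTip=((284,43),(400,48)),opEnd=((254,167),(348,165)),peTip=((71,75),(191,53)),peEnd=((74,193),(174,162)),
 n1=((331,16),(458,30)),n2=((374,16),(501,35)),n3=((369,174),(460,188)),n4=((331,174),(422,184)),small=((454,163.5),(551,193.5)),large=((464.5,69),(587,99.5)))
for n,(p,q) in P.items():
    X=tri([(a,p),(b,q)]);print(n,X.round(4),'res',np.round(proj(a,X)[0]-p,1),np.round(proj(b,X)[0]-q,1))
E
```

```text
[ 0.138 -0.092 -0.353  1.311  0.11   3.141] [ 0.001 -0.001  0.002 -0.002 -0.001  0.   ] [ 0.996  0.069 -0.004 -0.055] [0.38840109 0.0885741  0.31916352]
spice [0.3995 0.2105 0.1047] res [-0. -0.] [-0.  0.]
jam [0.5204 0.2137 0.0973] res [-0.  -0.1] [-0.   0.1]
opTip [ 0.5619  0.0371 -0.0126] res [-0.  -0.1] [-0.   0.1]
opEnd [0.393  0.082  0.0259] res [-0.  -0.1] [-0.   0.1]
peTip [ 0.5192  0.3439 -0.0094] res [0.2 0.7] [-0.  -0.7]
peEnd [0.3547 0.3509 0.0263] res [-0.  -0.2] [-0.   0.2]
n1 [ 0.5856 -0.0277  0.0155] res [-0.   0.9] [ 0.3 -0.9]
n2 [ 0.5881 -0.0842  0.0078] res [-0.1  0.7] [ 0.3 -0.7]
n3 [ 0.3822 -0.0861  0.0163] res [-0.  -1.1] [-0.2  1.1]
n4 [ 0.3818 -0.0294  0.0223] res [-0. -0.] [-0.  0.]
small [ 0.3962 -0.2112  0.0153] res [ 0.  -0.1] [-0.   0.1]
large [ 0.5236 -0.2063  0.0201] res [ 0.  -0.2] [-0.1  0.2]
```

Joint 6 is at its limit. I half-turn the tool the other way (yaw 180°, so q6≈q1), which keeps the joint well inside its range.

>>> {"method": "arm_command", "body": {
  "series": [
    [0.085, 0, 0, 0, -1],
    [0.085, 0, 0, 0, -1],
    [0.085, 0, 0, 0, -1],
    [0.085, 0, 0, 0, -1],
    [0.085, 0, 0, 0, -1],
    [0.085, 0, 0, 0, -1],
    [0.085, 0, 0, 0, -1],
    [0.085, 0, 0, 0, -1],
    [0.085, 0, 0, 0, -1],
    [0.085, 0, 0, 0, -1]
  ]
}}

```text
time: 6.8
position: [0.3884, 0.0887, 0.3192]
ee_rot: [0.716, 0.695, 0.032, -0.045]
ft_force: [-0.5, 0.7, -0.9]
grip_width: 0.0853
gripper_force: 0.0
```

```bash
cat >> h.py <<'E'
from scipy.spatial.transform import Rotation as Ro
def pose():
    s=sense();R=Ro.from_quat(s['ee_rot']).as_matrix()
    print('t',s['time'],'pos',s['position'].round(4),'yaw',np.degrees(np.arctan2(R[1,0],R[0,0])).round(2),'tilt',np.degrees(np.arccos(-R[2,2])).round(2),'q',s['qpos'].round(2),'w',round(s['grip_width'],4),'gf',s['gripper_force'],'ft',s['ft_force'].round(1));return s,R
def go(x,y,yaw):
    "tool-frame shift and turn units (turn last)"
    s,R=pose();v=R.T@(np.array([x,y,s['position'][2]])-s['position'])
    c=np.degrees(np.arctan2(R[1,0],R[0,0]));print('shift',v.round(4),'turn',np.round(-((yaw-c+180)%360-180)/8,3))
E
python3 -c "
from h import *
pose()"
```

```text
t 6.8 pos [0.3884 0.0887 0.3192] yaw 88.24 tilt 6.32 q [ 0.14 -0.09 -0.35  1.31  0.11  1.74] w 0.0853 gf 0.0 ft [-0.5  0.7 -0.9]
```

The reached tilt (q5 = 0.11) has become the commanded one. The mirror case, with q6 at −π and moving the other way, should take it out again. So I turn on to that limit.

>>> {"method": "arm_command", "body": {
  "series": [
    [0.085, 0, 0, 0, -1],
    [0.085, 0, 0, 0, -1],
    [0.085, 0, 0, 0, -1],
    [0.085, 0, 0, 0, -1],
    [0.085, 0, 0, 0, -1],
    [0.085, 0, 0, 0, -1],
    [0.085, 0, 0, 0, -1],
    [0.085, 0, 0, 0, -1],
    [0.085, 0, 0, 0, -1],
    [0.085, 0, 0, 0, -1]
  ]
}}

```text
time: 7.8
position: [0.3884, 0.0887, 0.3192]
ee_rot: [0.102, 0.993, 0.053, -0.014]
ft_force: [0.0, -0.1, -0.1]
grip_width: 0.0851
gripper_force: 0.0
```

>>> {"method": "arm_command", "body": {
  "series": [
    [0.085, 0, 0, 0, -1],
    [0.085, 0, 0, 0, -1],
    [0.085, 0, 0, 0, -1],
    [0.085, 0, 0, 0, -1],
    [0.085, 0, 0, 0, -1],
    [0.085, 0, 0, 0, -1],
    [0.085, 0, 0, 0, -1],
    [0.085, 0, 0, 0, -1],
    [0.085, 0, 0, 0, -1],
    [0.085, 0, 0, 0, -1]
  ]
}}

```text
time: 8.8
position: [0.3884, 0.0887, 0.3192]
ee_rot: [-0.561, 0.826, 0.05, 0.024]
ft_force: [0.7, 0.2, -0.1]
grip_width: 0.0854
gripper_force: 0.0
```

>>> {"method": "arm_command", "body": {
  "series": [
    [0.085, 0, 0, 0, -1],
    [0.085, 0, 0, 0, -1],
    [0.085, 0, 0, 0, -1],
    [0.085, 0, 0, 0, -1],
    [0.085, 0, 0, 0, -1],
    [0.085, 0, 0, 0, -1],
    [0.085, 0, 0, 0, -1],
    [0.085, 0, 0, 0, -1],
    [0.085, 0, 0, 0, -1],
    [0.085, 0, 0, 0, -1]
  ]
}}

```text
time: 9.8
position: [0.3884, 0.0887, 0.3192]
ee_rot: [0.961, -0.273, -0.023, -0.05]
ft_force: [0.4, -0.4, -0.4]
grip_width: 0.0851
gripper_force: 0.0
```

```bash
python3 -c "
from h import *
go(.388,-.02,8)"
```

```text
t 9.8 pos [0.3884 0.0887 0.3192] yaw -31.53 tilt 6.32 q [ 0.14 -0.09 -0.35  1.31  0.11 -2.45] w 0.0851 gf 0.0 ft [ 0.4 -0.4 -0.4]
shift [ 0.0563  0.0922 -0.0118] turn -4.941
```

>>> {"method": "arm_command", "body": {
  "series": [
    [0.085, 0, 0, 0, -1],
    [0.085, 0, 0, 0, -1],
    [0.085, 0, 0, 0, -1],
    [0.085, 0, 0, 0, -1],
    [0.085, 0, 0, 0, -0.8],
    [0.085, 0, 0.03, 0, 0],
    [0.085, 0, 0.03, 0, 0],
    [0.085, 0, 0, 0, 0]
  ]
}}

```text
time: 10.6
position: [0.392, 0.0574, 0.3125]
ee_rot: [0.998, 0.039, -0.004, -0.042]
ft_force: [-0.2, 0.8, -0.4]
grip_width: 0.0852
gripper_force: 0.0
```

```bash
python3 -c "
from h import *
s,R=pose();print(R[:,2],s['qpos'][4])"
```

```text
t 10.6 pos [0.392  0.0574 0.3125] yaw 4.47 tilt 4.85 q [ 0.08 -0.09 -0.37  1.3   0.08 -3.14] w 0.0852 gf 0.0 ft [-0.2  0.8 -0.4]
[-0.01152848  0.08374209 -0.99642077] 0.0844909267413967
```

It works. I continue the same way.

>>> {"method": "arm_command", "body": {
  "series": [
    [0.085, 0, 0.03, 0, 0],
    [0.085, 0, 0.03, 0, 0],
    [0.085, 0, 0.03, 0, 0],
    [0.085, 0, 0, 0, 0],
    [0.085, 0, 0, 0, 0]
  ]
}}

```text
time: 11.1
position: [0.3952, 0.021, 0.3066]
ee_rot: [1.0, 0.01, -0.003, -0.02]
ft_force: [-0.2, 0.1, -0.0]
grip_width: 0.0847
gripper_force: 0.0
```

```bash
python3 -c "
from h import *
s,R=pose();print(R[:,2],s['qpos'][4])"
```

```text
t 11.1 pos [0.3952 0.021  0.3066] yaw 1.2 tilt 2.29 q [ 0.02 -0.09 -0.38  1.29  0.04 -3.14] w 0.0847 gf 0.0 ft [-0.2  0.1 -0. ]
[-0.00576556  0.0394851  -0.99920353] 0.03961242627761571
```

>>> {"method": "arm_command", "body": {
  "series": [
    [0.085, 0, 0.03, 0, 0],
    [0.085, 0, 0.03, 0, 0],
    [0.085, 0, 0.03, 0, 0],
    [0.085, 0, 0, 0, 0],
    [0.085, 0, 0, 0, 0]
  ]
}}

```text
time: 11.6
position: [0.3963, -0.0164, 0.3044]
ee_rot: [1.0, -0.019, -0.003, 0.003]
ft_force: [0.5, 0.5, -0.1]
grip_width: 0.0854
gripper_force: 0.0
```

```bash
python3 -c "
from h import *
s,R=pose();print(R[:,2],s['qpos'][4])"
```

```text
t 11.6 pos [ 0.3963 -0.0164  0.3044] yaw -2.14 tilt 0.48 q [-0.04 -0.09 -0.38  1.29 -0.01 -3.14] w 0.0854 gf 0.0 ft [ 0.5  0.5 -0.1]
[-0.00558032 -0.00619378 -0.99996525] -0.006392684749077456
```

>>> {"method": "arm_command", "body": {
  "series": [
    [0.085, 0, 0, 0, 1],
    [0.085, 0, 0, 0, 1],
    [0.085, 0, 0, 0, 1],
    [0.085, 0, 0, 0, 1],
    [0.085, 0, 0, 0, 1],
    [0.085, 0, 0, 0, 1],
    [0.085, 0, 0, 0, 1],
    [0.085, 0, 0, 0, 1],
    [0.085, 0, 0, 0, 1],
    [0.085, 0, 0, 0, 1]
  ]
}}

```text
time: 12.6
position: [0.3963, -0.0159, 0.3045]
ee_rot: [0.752, -0.659, -0.0, 0.004]
ft_force: [0.3, 0.8, 0.3]
grip_width: 0.0849
gripper_force: 0.0
```

>>> {"method": "arm_command", "body": {
  "series": [
    [0.085, 0, 0, 0, 1],
    [0.085, 0, 0, 0, 1],
    [0.085, 0, 0, 0, 1],
    [0.085, 0, 0, 0, 1],
    [0.085, 0, 0, 0, 1],
    [0.085, 0, 0, 0, 1],
    [0.085, 0, 0, 0, 1],
    [0.085, 0, 0, 0, 1],
    [0.085, 0, 0, 0, 1],
    [0.085, 0, 0, 0, 1]
  ]
}}

```text
time: 13.6
position: [0.3963, -0.0159, 0.3045]
ee_rot: [-0.153, 0.988, -0.003, -0.003]
ft_force: [0.3, -0.2, -0.0]
grip_width: 0.0851
gripper_force: 0.0
```

>>> {"method": "arm_command", "body": {
  "series": [
    [0.085, 0, 0, 0, 1],
    [0.085, 0, 0, 0, 1],
    [0.085, 0, 0, 0, 0.23],
    [0.085, 0, -0.04, 0, 0],
    [0.085, 0, -0.04, 0, 0],
    [0.085, 0, -0.04, 0, 0],
    [0.085, 0, -0.04, 0, 0],
    [0.085, 0, -0.04, 0, 0],
    [0.085, 0, 0, 0, 0],
    [0.085, 0, 0, 0, 0]
  ]
}}

```text
time: 14.6
position: [0.3963, -0.2164, 0.3055]
ee_rot: [0.0, 1.0, -0.003, -0.003]
ft_force: [-0.0, 0.1, -0.5]
grip_width: 0.0853
gripper_force: 0.0
```

```bash
python3 - <<'E'
from h import *
import pickle
pose();d=snap('wrist','w4.png');pickle.dump(d,open('w4.pkl','wb'))
E
```

```text
t 14.6 pos [ 0.3963 -0.2164  0.3055] yaw 179.96 tilt 0.46 q [-0.49  0.02 -0.28  1.28 -0.01 -0.49] w 0.0853 gf 0.0 ft [-0.   0.1 -0.5]
```

View pics/w4.png

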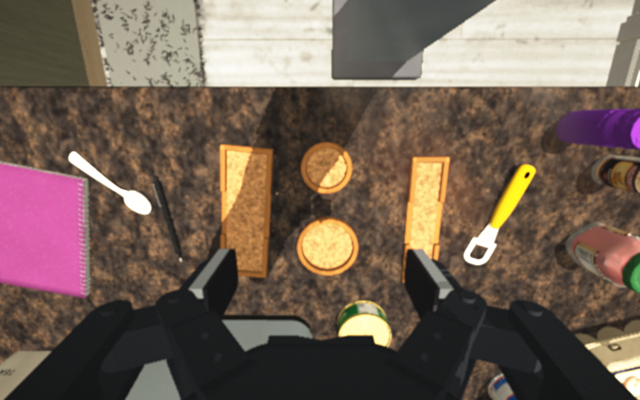

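w4 (flipped view): small stand (327,168), large stand (328,246), wide rest corners (221,145), (273,149), (268,277), narrow rest (413,157), (450,157), opener ends (532,166) and (470,262). I triangulate these against w2.

```bash
python3 - <<'E'
from h import *
import pickle
a,c,b=[pickle.load(open(f'w{i}.pkl','rb')) for i in(2,4,3)]
P=dict(small=((454.5,163.5),(327,168)),large=((464.5,69),(328,246)),wNR=((503,182),(221,145)),wNL=((551,186),(273,149)),
 nNL=((331,174),(450,157)),nNR=((369,174),(413,157)),opEnd=((254,167),(532,166)),opTip=((284,43),(472,263)))
P['wNR'],P['wNL']=((551,186),(221,145)),((503,182),(273,149))
for n,(p,q) in P.items():
    X=tri([(a,p),(c,q)]);print(n,X.round(4),'res',np.round(proj(c,X)[0]-q,1),'fixed z .012:',atz(a,p,.012)[:2].round(4),atz(c,q,.012)[:2].round(4))
for n,d,p in [('wFL a',a,(547,25)),('wFR a',a,(603,30)),('wFL c',c,(268,277)),('nFL a',a,(331,16)),('nFR a',a,(374,16)),('peTip2',a,(71,75)),('peEnd2',a,(74,193)),('peTip3',b,(191,53)),('peEnd3',b,(174,162)),('opTip3',b,(400,48)),('opEnd3',b,(348,165))]:
    print(n,atz(d,p,.012)[:2].round(4))
E
```

```text
small [ 0.3956 -0.209   0.0198] res [-0.5  0.8] fixed z .012: [ 0.3954 -0.2135] [ 0.3958 -0.2082]
large [ 0.5223 -0.207   0.0154] res [-0.7  1.1] fixed z .012: [ 0.5245 -0.21  ] [ 0.5219 -0.2059]
wNR [ 0.362  -0.3606  0.0173] res [-0.1  0.1] fixed z .012: [ 0.3609 -0.3652] [ 0.3623 -0.3623]
wNL [ 0.368  -0.2864  0.0181] res [-0.3  0.4] fixed z .012: [ 0.3672 -0.2909] [ 0.368 -0.287]
nNL [ 0.3797 -0.0295  0.0138] res [-0.2  0.3] fixed z .012: [ 0.3798 -0.0298] [ 0.3795 -0.0284]
nNR [ 0.3798 -0.0852  0.0183] res [-0.6  0.8] fixed z .012: [ 0.3797 -0.087 ] [ 0.3795 -0.0824]
opEnd [0.3916 0.0829 0.0253] res [-0.8  0.7] fixed z .012: [0.3905 0.0853] [0.3927 0.0937]
opTip [ 0.5588  0.036  -0.0007] res [-0.2  0.2] fixed z .012: [0.5564 0.0343] [0.5515 0.0288]
wFL a [ 0.5772 -0.3104]
wFR a [ 0.5714 -0.3854]
wFL c [ 0.5782 -0.3051]
nFL a [ 0.5877 -0.0278]
nFR a [ 0.5877 -0.0836]
peTip2 [0.5174 0.3267]
peEnd2 [0.3506 0.3637]
peTip3 [0.5156 0.3317]
peEnd3 [0.3515 0.3599]
opTip3 [0.5566 0.0397]
opEnd3 [0.3908 0.0819]
```

>>> {"method": "arm_command", "body": {
  "series": [
    [0.085, -0.011, 0.04, 0.01, 0],
    [0.085, -0.011, 0.04, 0.01, 0],
    [0.085, -0.011, 0.04, 0.01, 0],
    [0.085, -0.011, 0.04, 0.01, 0],
    [0.085, -0.011, 0.04, 0.01, 0],
    [0.085, -0.011, 0.04, 0.01, 0],
    [0.085, -0.011, 0.036, 0.01, 0],
    [0.07, 0, 0, 0.04, 0.97],
    [0.07, 0, 0, 0.04, 0.97],
    [0.07, 0, 0, 0, 0]
  ]
}}

```text
time: 15.65
position: [0.4676, 0.0603, 0.1493]
ee_rot: [0.133, 0.991, -0.005, -0.007]
ft_force: [-0.3, -0.4, -0.8]
grip_width: 0.0697
gripper_force: 0.0
```

```bash
python3 - <<'E'
from h import *
import pickle
go(.474,.06,164.5)
d=snap('wrist','w5.png');pickle.dump(d,open('w5.pkl','wb'))
print(proj(d,[[.391,.083,.012],[.557,.037,.012],[.474,.06,.012]]))
E
```

```text
t 15.65 pos [0.4676 0.0603 0.1493] yaw 164.72 tilt 0.93 q [ 0.13  0.15 -0.49  0.94 -0.01  0.4 ] w 0.0697 gf 0.0 ft [-0.3 -0.4 -0.8]
shift [-0.0063  0.0014 -0.0001] turn 0.028
[[323.74726332 109.13396209]
 [322.5958636  282.12081041]
 [323.12266251 202.9742883 ]]
```

View pics/w5.png

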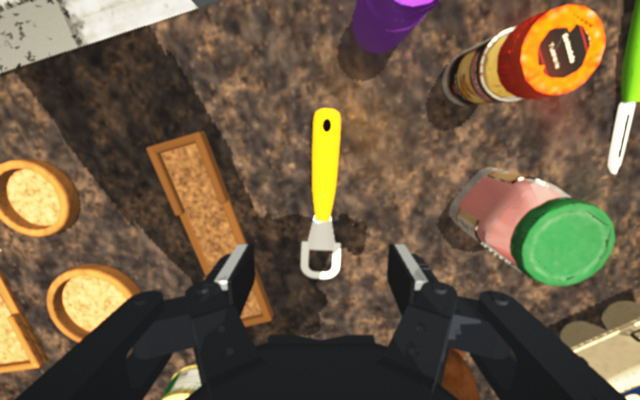

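The opener lies at (327,108)–(320,280), centred between the fingers as predicted. I descend.

>>> {"method": "arm_command", "body": {
  "series": [
    [0.07, -0.006, 0.001, 0.03, 0],
    [0.07, 0, 0, 0.03, 0],
    [0.07, 0, 0, 0.03, 0],
    [0.07, 0, 0, 0.018, 0],
    [0.07, 0, 0, 0, 0]
  ]
}}

```text
time: 16.2
position: [0.4773, 0.0579, 0.0456]
ee_rot: [0.133, 0.991, -0.004, -0.003]
ft_force: [0.3, -0.9, -0.2]
grip_width: 0.0701
gripper_force: 0.0
```

```bash
python3 - <<'E'
from h import *
go(.474,.06,164.5)
E
```

```text
t 16.2 pos [0.4773 0.0579 0.0456] yaw 164.72 tilt 0.55 q [ 0.12  0.28 -0.6   0.69 -0.01  0.39] w 0.0701 gf 0.0 ft [ 0.3 -0.9 -0.2]
shift [0.0038 0.0012 0.    ] turn 0.027
```

>>> {"method": "arm_command", "body": {
  "series": [
    [0.07, 0.003, 0.001, 0.01, 0],
    [0.07, 0, 0, 0.0095, 0],
    [0.03, 0, 0, 0, 0],
    [0.03, 0, 0, 0, 0],
    [0.03, 0, 0, 0, 0],
    [0.03, 0, 0, 0, 0],
    [0.03, 0, 0, 0, 0],
    [0.03, 0, 0, -0.03, 0],
    [0.03, 0, 0, -0.03, 0],
    [0.03, 0, 0, 0, 0]
  ],
  "force": 40
}}

```text
time: 17.2
position: [0.4785, 0.06, 0.0896]
ee_rot: [0.134, 0.991, -0.003, 0.001]
ft_force: [0.8, -0.8, -1.9]
grip_width: 0.0404
gripper_force: 40.6
```

```bash
python3 - <<'E'
from h import *
go(.470,-.335,174.2)
E
```

```text
t 17.2 pos [0.4785 0.06   0.0896] yaw 164.55 tilt 0.33 q [ 0.13  0.22 -0.56  0.79 -0.01  0.4 ] w 0.0404 gf 40.55974781513214 ft [ 0.8 -0.8 -1.9]
shift [-0.097  -0.383   0.0022] turn -1.206
```

>>> {"method": "arm_command", "body": {
  "series": [
    [0.03, 0, 0, 0, -0.6],
    [0.03, 0, 0, 0, -0.6],
    [0.03, -0.004, -0.047, 0, 0],
    [0.03, -0.004, -0.047, 0, 0],
    [0.03, -0.004, -0.047, 0, 0],
    [0.03, -0.004, -0.047, 0, 0],
    [0.03, -0.004, -0.047, 0, 0],
    [0.03, -0.004, -0.047, 0, 0],
    [0.03, -0.004, -0.047, 0, 0],
    [0.03, -0.004, -0.047, 0, 0]
  ]
}}

```text
time: 18.2
position: [0.4683, -0.3195, 0.0878]
ee_rot: [0.051, 0.999, -0.003, -0.003]
ft_force: [0.7, 0.8, -0.2]
grip_width: 0.0403
gripper_force: 40.6
```

```bash
python3 - <<'E'
from h import *
import pickle
go(.472,-.335,174.2)
d=snap('wrist','w6.png');pickle.dump(d,open('w6.pkl','wb'));go(.472,-.335,174.2)
E
```

```text
t 18.2 pos [ 0.4683 -0.3195  0.0878] yaw 174.13 tilt 0.48 q [-0.59  0.37 -0.36  0.84 -0.01 -0.49] w 0.0403 gf 40.58207809925079 ft [ 0.7  0.8 -0.2]
shift [-0.0053 -0.015   0.0001] turn -0.008
t 18.25 pos [ 0.4688 -0.327   0.0883] yaw 173.86 tilt 0.79 q [-0.6   0.37 -0.35  0.84 -0.01 -0.49] w 0.0404 gf 40.67681014537811 ft [ 1.6 -7.   0.8]
shift [-0.004  -0.0077  0.0001] turn -0.042
```

View pics/w6.png

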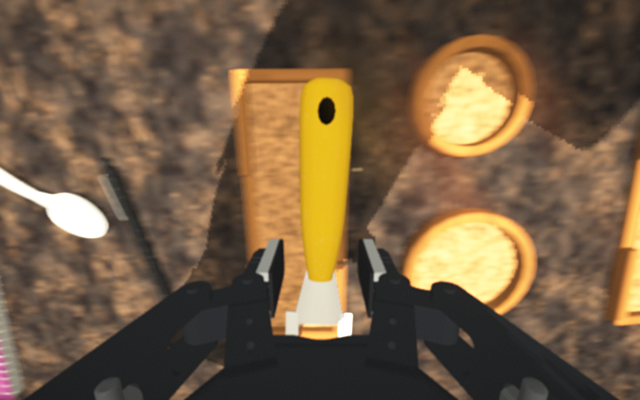

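The opener is held parallel to the wide rest at (295,200), and the arm is still settling. I compute where the opener sits in the grip.

>>> {"method": "arm_command", "body": {
  "series": [
    [0.03, 0, 0, 0, 0],
    [0.03, 0, 0, 0, 0],
    [0.03, 0, 0, 0, 0]
  ]
}}

```text
time: 18.55
position: [0.4685, -0.3162, 0.0879]
ee_rot: [0.05, 0.999, -0.003, -0.003]
ft_force: [0.5, 0.6, -0.8]
grip_width: 0.0405
gripper_force: 40.7
```

```bash
python3 - <<'E'
from h import *
import pickle
d=pickle.load(open('w6.pkl','rb'));e=atz(d,(327,79),.072);print('end',e,'dist to tcp',np.linalg.norm(e[:2]-[.4685,-.323]))
go(.472,-.335,174.2);d=viewer.get_image('wrist');y=blob(d['color'],[20,120,80],[35,255,255],(250,30,420,300));print(cv2.boundingRect(y))
top=y[y[:,1]<y[:,1].min()+4].mean(0);e=atz(d,top,.072);s=sense();print(top,e,np.linalg.norm(e[:2]-s['position'][:2]))
E
```

```text
end [ 0.3806299 -0.3071816  0.072    ] dist to tcp 0.08928256053888492
t 18.55 pos [ 0.4685 -0.3162  0.0879] yaw 174.22 tilt 0.49 q [-0.59  0.37 -0.36  0.84 -0.01 -0.49] w 0.0405 gf 40.68414509296417 ft [ 0.5  0.6 -0.8]
shift [-0.0054 -0.0183  0.0001] turn 0.002
(300, 78, 54, 222)
[326.25424   79.669495] [ 0.38107948 -0.30436885  0.072     ] 0.08840877649629836
```

>>> {"method": "arm_command", "body": {
  "series": [
    [0.03, -0.003, -0.018, 0, 0],
    [0.03, 0, 0, 0, 0],
    [0.03, 0, 0, 0.02, 0],
    [0.03, 0, 0, 0.02, 0],
    [0.03, 0, 0, 0, 0]
  ]
}}

```text
time: 19.1
position: [0.4682, -0.3347, 0.0463]
ee_rot: [0.051, 0.999, -0.002, -0.004]
ft_force: [-0.0, 0.3, -0.6]
grip_width: 0.0402
gripper_force: 40.7
```

```bash
python3 - <<'E'
from h import *
go(.4715,-.335,174.2)
E
```

```text
t 19.1 pos [ 0.4682 -0.3347  0.0463] yaw 174.17 tilt 0.57 q [-0.62  0.43 -0.38  0.77 -0.01 -0.51] w 0.0402 gf 40.675209760665894 ft [-0.   0.3 -0.6]
shift [-0.0033  0.0001 -0.    ] turn -0.004
```

>>> {"method": "arm_command", "body": {
  "series": [
    [0.03, -0.003, 0, 0.01, 0],
    [0.03, 0, 0, 0.005, 0],
    [0.03, 0, 0, 0, 0],
    [0.065, 0, 0, 0, 0],
    [0.065, 0, 0, 0, 0],
    [0.065, 0, 0, 0, 0],
    [0.065, 0, 0, -0.04, 0],
    [0.065, 0, 0, -0.04, 0],
    [0.065, 0, 0, -0.04, 0],
    [0.065, 0, 0, 0, 0]
  ]
}}

```text
time: 20.1
position: [0.4767, -0.3381, 0.16]
ee_rot: [0.051, 0.999, -0.006, 0.002]
ft_force: [0.6, -1.3, 0.7]
grip_width: 0.0652
gripper_force: 0.0
```

```bash
python3 - <<'E'
from h import *
import pickle
go(.434,.3455,169.4)
d=snap('wrist','w7.png');pickle.dump(d,open('w7.pkl','wb'))
E
```

```text
t 20.1 pos [ 0.4767 -0.3381  0.16  ] yaw 174.15 tilt 0.74 q [-0.61  0.33 -0.24  1.   -0.01 -0.51] w 0.0652 gf 0.0 ft [ 0.6 -1.3  0.7]
shift [ 0.1122  0.6756 -0.0087] turn 0.593
```

View pics/w7.png

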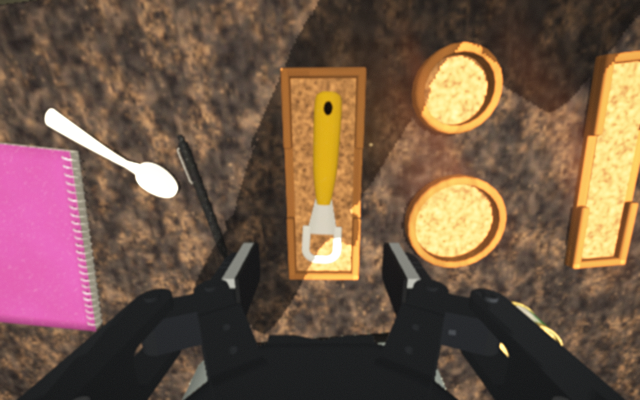

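The opener lies inside the wide rest at (325,180). Next is the peeler, passing high over the jars.

>>> {"method": "arm_command", "body": {
  "series": [
    [0.06, 0.008, 0.048, -0.02, 0],
    [0.06, 0.008, 0.048, -0.02, 0],
    [0.06, 0.008, 0.048, -0.01, 0],
    [0.06, 0.008, 0.048, 0, 0],
    [0.06, 0.008, 0.048, 0, 0],
    [0.06, 0.008, 0.048, 0, 0],
    [0.06, 0.008, 0.048, 0, 0],
    [0.06, 0.008, 0.048, 0, 0],
    [0.06, 0.008, 0.048, 0, 0],
    [0.06, 0.008, 0.048, 0, 0]
  ]
}}

```text
time: 21.15
position: [0.4422, 0.1471, 0.1977]
ee_rot: [0.051, 0.999, -0.004, -0.003]
ft_force: [1.5, -0.8, 0.2]
grip_width: 0.0598
gripper_force: 0.0
```

>>> {"method": "arm_command", "body": {
  "series": [
    [0.06, 0.008, 0.048, 0, 0],
    [0.06, 0.008, 0.048, 0, 0],
    [0.06, 0.008, 0.048, 0, 0],
    [0.06, 0.008, 0.048, 0, 0.59],
    [0.06, 0, 0, 0.03, 0],
    [0.06, 0, 0, 0.03, 0],
    [0.06, 0, 0, 0, 0]
  ]
}}

```text
time: 21.85
position: [0.4273, 0.3373, 0.1326]
ee_rot: [0.092, 0.996, -0.007, -0.006]
ft_force: [-1.1, -0.9, 0.3]
grip_width: 0.06
gripper_force: 0.0
```

```bash
python3 - <<'E'
from h import *
import pickle
go(.434,.3455,169.4)
d=snap('wrist','w8.png');pickle.dump(d,open('w8.pkl','wb'))
s=pose();print(proj(d,[[.351,.361,.012],[.5165,.330,.012]]))
g=blob(d['color'],[35,120,80],[65,255,255],(200,0,440,330));v=cv2.fitLine(g,2,0,.01,.01).ravel()
t=g[g[:,1]<g[:,1].min()+3].mean(0);print('end',t,atz(d,t,.012),'line',v, 'handle axis', atz(d,v[2:]+v[:2]*50,.012)-atz(d,v[2:]-v[:2]*50,.012))
E
```

```text
t 21.85 pos [0.4273 0.3373 0.1326] yaw 169.49 tilt 1.0 q [ 0.67  0.3  -0.34  0.94 -0.    0.85] w 0.06 gf 0.0 ft [-1.1 -0.9  0.3]
shift [-0.0051  0.0093 -0.0002] turn 0.011
t 21.9 pos [0.4286 0.3378 0.1349] yaw 169.45 tilt 0.83 q [ 0.67  0.3  -0.34  0.95 -0.    0.85] w 0.0601 gf 0.0 ft [-0.2 -0.3  1.5]
[[333.59965099 108.58725302]
 [331.1465709  288.04421059]]
end [335.57693 110.15385] [0.3525115  0.36239457 0.012     ] line [1.1451546e-02 9.9993443e-01 3.3377200e+02 1.6875398e+02] handle axis [ 0.08695532 -0.01396979  0.        ]
```

View pics/w8.png

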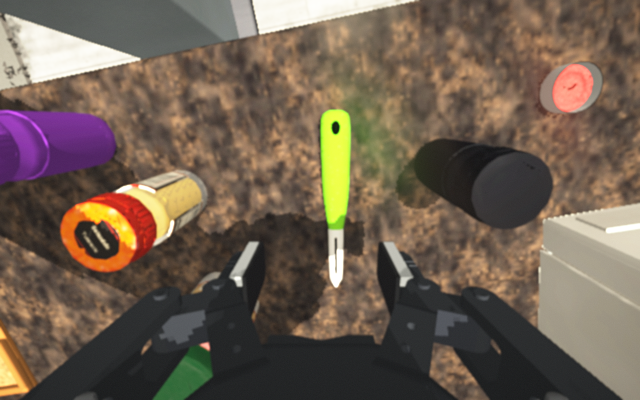

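The peeler is between the fingers at (335,110)–(336,287), matching the prediction.

>>> {"method": "arm_command", "body": {
  "series": [
    [0.06, -0.005, 0.008, 0.03, 0],
    [0.06, 0, 0, 0.03, 0],
    [0.06, 0, 0, 0.027, 0],
    [0.06, 0, 0, 0, 0],
    [0.06, 0, 0, 0, 0]
  ]
}}

```text
time: 22.4
position: [0.4372, 0.3456, 0.0516]
ee_rot: [0.092, 0.996, -0.003, -0.002]
ft_force: [0.6, 0.7, 0.7]
grip_width: 0.0598
gripper_force: 0.0
```

```bash
python3 - <<'E'
from h import *
go(.435,.345,169.4)
E
```

```text
t 22.4 pos [0.4372 0.3456 0.0516] yaw 169.39 tilt 0.47 q [ 0.67  0.4  -0.41  0.77 -0.    0.86] w 0.0598 gf 0.0 ft [0.6 0.7 0.7]
shift [ 0.002 -0.001  0.   ] turn -0.002
```

>>> {"method": "arm_command", "body": {
  "series": [
    [0.06, 0.002, 0, 0.015, 0],
    [0.06, 0, 0, 0.01, 0],
    [0.01, 0, 0, 0, 0],
    [0.01, 0, 0, 0, 0],
    [0.01, 0, 0, 0, 0],
    [0.01, 0, 0, 0, 0],
    [0.01, 0, 0, 0, 0],
    [0.01, 0, 0, -0.04, 0],
    [0.01, 0, 0, -0.04, 0],
    [0.01, 0, 0, -0.04, 0]
  ]
}}

```text
time: 23.4
position: [0.4348, 0.3463, 0.1467]
ee_rot: [0.092, 0.996, -0.004, -0.003]
ft_force: [1.4, 0.2, -1.2]
grip_width: 0.0239
gripper_force: 39.6
```

>>> {"method": "arm_command", "body": {
  "series": [
    [0.01, 0, 0, -0.045, -0.65],
    [0.01, 0, 0, 0, -0.65],
    [0.01, 0, 0, 0, 0]
  ]
}}

```text
time: 23.7
position: [0.4363, 0.3475, 0.1922]
ee_rot: [0.001, 1.0, -0.002, -0.001]
ft_force: [0.5, -0.4, -1.7]
grip_width: 0.0236
gripper_force: 39.6
```

```bash
python3 - <<'E'
from h import *
go(.4837,-.0563,180.4)
E
```

```text
t 23.7 pos [0.4363 0.3475 0.1922] yaw 179.84 tilt 0.3 q [ 0.67  0.27 -0.24  1.07 -0.    0.68] w 0.0236 gf 39.58774030208588 ft [ 0.5 -0.4 -1.7]
shift [-0.0486 -0.4037  0.0017] turn -0.07
```

>>> {"method": "arm_command", "body": {
  "series": [
    [0.01, -0.005, -0.045, 0, -0.07],
    [0.01, -0.005, -0.045, 0, 0],
    [0.01, -0.005, -0.045, 0, 0],
    [0.01, -0.005, -0.045, 0, 0],
    [0.01, -0.005, -0.045, 0, 0],
    [0.01, -0.005, -0.045, 0, 0],
    [0.01, -0.005, -0.045, 0, 0],
    [0.01, -0.005, -0.045, 0.03, 0],
    [0.01, -0.005, -0.044, 0.04, 0],
    [0.01, 0, 0, 0, 0]
  ]
}}

```text
time: 24.7
position: [0.4772, -0.05, 0.1267]
ee_rot: [0.001, 1.0, -0.004, -0.007]
ft_force: [-1.2, 0.3, -1.0]
grip_width: 0.0239
gripper_force: 39.8
```

>>> {"method": "arm_command", "body": {
  "series": [
    [0.01, 0, 0, 0.02, 0],
    [0.01, 0, 0, 0.01, 0],
    [0.01, 0, 0, 0, 0],
    [0.01, 0, 0, 0, 0]
  ]
}}

```text
time: 25.1
position: [0.4807, -0.0461, 0.1016]
ee_rot: [-0.004, 1.0, -0.003, -0.003]
ft_force: [-0.5, 0.6, -2.1]
grip_width: 0.024
gripper_force: 39.8
```

```bash
python3 - <<'E'
from h import *
go(.4837,-.0563,180.4);d=snap('wrist','w9.png');g=blob(d['color'],[35,120,80],[65,255,255],(200,0,440,330));s=sense()
t=g[g[:,1]<g[:,1].min()+3].mean(0);e=atz(d,t,s['position'][2]-.016);print(t,e,np.linalg.norm(e[:2]-s['position'][:2]))
E
```

```text
t 25.1 pos [ 0.4807 -0.0461  0.1016] yaw -179.59 tilt 0.51 q [-0.09  0.22 -0.54  0.82 -0.01 -0.1 ] w 0.024 gf 39.81316924095154 ft [-0.5  0.6 -2.1]
shift [-0.0029 -0.0102  0.    ] turn 0.001
[320.1129    88.241936] [ 0.39632532 -0.04659273  0.08605651] 0.08492335141431492
```

View pics/w9.png

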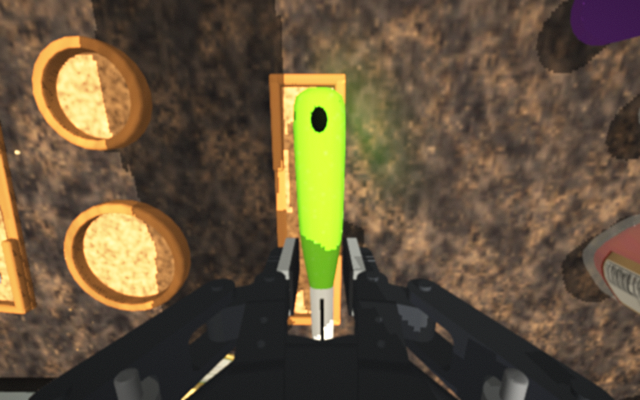

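The peeler is gripped dead centre and parallel to the narrow rest (310,200). It needs 10 mm to the right, then down.

>>> {"method": "arm_command", "body": {
  "series": [
    [0.01, -0.003, -0.01, 0, 0],
    [0.01, 0, 0, 0.03, 0],
    [0.01, 0, 0, 0.02, 0],
    [0.01, 0, 0, 0, 0],
    [0.01, 0, 0, 0, 0]
  ]
}}

```text
time: 25.65
position: [0.484, -0.0573, 0.0522]
ee_rot: [-0.003, 1.0, -0.003, -0.003]
ft_force: [0.3, 0.4, -1.2]
grip_width: 0.0237
gripper_force: 39.8
```

```bash
python3 - <<'E'
from h import *
go(.4837,-.0563,180.4)
E
```

```text
t 25.65 pos [ 0.484  -0.0573  0.0522] yaw -179.62 tilt 0.49 q [-0.11  0.28 -0.58  0.71 -0.01 -0.12] w 0.0237 gf 39.809643030166626 ft [ 0.3  0.4 -1.2]
shift [ 0.0003  0.001  -0.    ] turn -0.003
```

>>> {"method": "arm_command", "body": {
  "series": [
    [0.01, 0, 0.001, 0.012, 0],
    [0.01, 0, 0, 0.0085, 0],
    [0.01, 0, 0, 0, 0],
    [0.055, 0, 0, 0, 0],
    [0.055, 0, 0, 0, 0],
    [0.055, 0, 0, 0, 0],
    [0.055, 0, 0, -0.04, 0],
    [0.055, 0, 0, -0.04, 0],
    [0.085, 0, 0, -0.04, 0],
    [0.085, 0, 0, -0.03, 0]
  ]
}}

```text
time: 26.65
position: [0.4851, -0.0552, 0.1837]
ee_rot: [-0.003, 1.0, -0.003, -0.002]
ft_force: [0.5, 0.7, 0.8]
grip_width: 0.0819
gripper_force: 0.0
```

```bash
python3 - <<'E'
from h import *
go(.5200,.2137,180)
E
```

```text
t 26.65 pos [ 0.4851 -0.0552  0.1837] yaw -179.61 tilt 0.43 q [-0.11  0.15 -0.42  1.01 -0.01 -0.12] w 0.0819 gf 0.0 ft [0.5 0.7 0.8]
shift [-0.0367  0.2687 -0.0019] turn 0.048
```

>>> {"method": "arm_command", "body": {
  "series": [
    [0.085, -0.006, 0.045, -0.01, 0],
    [0.085, -0.006, 0.045, 0, 0],
    [0.085, -0.006, 0.045, 0, 0],
    [0.085, -0.006, 0.045, 0, 0],
    [0.085, -0.006, 0.045, 0, 0],
    [0.085, -0.006, 0.044, 0, 0],
    [0.085, 0, 0, 0, 0],
    [0.085, 0, 0, 0, 0],
    [0.085, 0, 0, 0, 0]
  ]
}}

```text
time: 27.55
position: [0.5183, 0.2132, 0.189]
ee_rot: [-0.003, 1.0, -0.004, -0.003]
ft_force: [1.0, -0.1, 0.3]
grip_width: 0.0851
gripper_force: 0.0
```

```bash
python3 - <<'E'
from h import *
go(.5200,.2137,180);d=snap('wrist','w10.png')
print(proj(d,[[.52,.2137,.099],[.399,.2105,.106],[.4837,-.0563,.012]]))
g=blob(d['color'],[60,60,30],[90,255,255],(230,120,420,330));(c,sz,an)=cv2.fitEllipse(cv2.convexHull(g));print(c,sz,atz(d,c,.099))
g=blob(d['color'],[2,150,100],[18,255,255],(230,40,420,200));(c,sz,an)=cv2.fitEllipse(cv2.convexHull(g));print(c,sz,atz(d,c,.103))
E
```

```text
t 27.55 pos [0.5183 0.2132 0.189 ] yaw -179.64 tilt 0.54 q [ 0.39  0.28 -0.24  1.06 -0.    0.39] w 0.0851 gf 0.0 ft [ 1.  -0.1  0.3]
shift [-0.0017  0.0005 -0.    ] turn 0.045
[[321.4865757  213.11999419]
 [317.90760335  41.92483979]
 [ 67.77364164 152.44815294]]
(323.1474304199219, 210.9080047607422) (72.51841735839844, 73.92527770996094) [0.51813087 0.21501003 0.099     ]
(319.59906005859375, 40.72998809814453) (67.43988800048828, 81.89080047607422) [0.39758481 0.2115724  0.103     ]
```

View pics/w10.png

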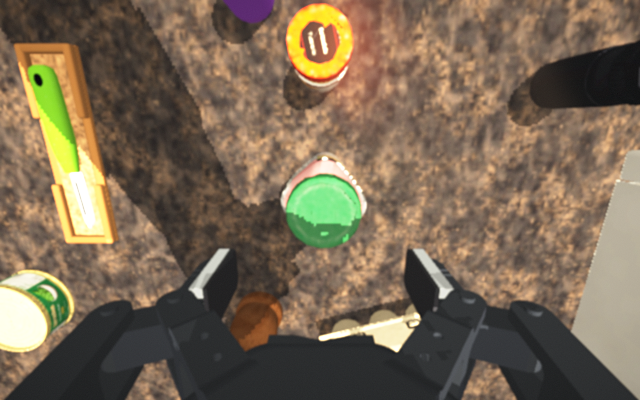

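The peeler lies inside the narrow rest at (65,140). The jam lid is at (323,211), so the jar stands at (0.519, 0.2145). I descend to it.

>>> {"method": "arm_command", "body": {
  "series": [
    [0.085, -0.001, 0.001, 0.03, 0],
    [0.085, 0, 0, 0.03, 0],
    [0.085, 0, 0, 0.02, 0],
    [0.085, 0, 0, 0, 0],
    [0.085, 0, 0, 0, 0]
  ]
}}

```text
time: 28.1
position: [0.5193, 0.2135, 0.1096]
ee_rot: [-0.003, 1.0, -0.003, -0.003]
ft_force: [0.9, -0.4, -0.0]
grip_width: 0.0851
gripper_force: 0.0
```

```bash
python3 - <<'E'
from h import *
go(.5190,.2145,180)
E
```

```text
t 28.1 pos [0.5193 0.2135 0.1096] yaw -179.71 tilt 0.51 q [ 0.39  0.34 -0.34  0.89 -0.    0.39] w 0.0851 gf 0.0 ft [ 0.9 -0.4 -0. ]
shift [ 0.0003  0.001  -0.    ] turn 0.037
```

>>> {"method": "arm_command", "body": {
  "series": [
    [0.085, 0, 0.001, 0.02, 0],
    [0.085, 0, 0, 0.021, 0],
    [0.085, 0, 0, 0, 0],
    [0.055, 0, 0, 0, 0],
    [0.055, 0, 0, 0, 0],
    [0.055, 0, 0, 0, 0],
    [0.055, 0, 0, 0, 0],
    [0.055, 0, 0, 0, 0]
  ],
  "force": 55
}}

```text
time: 28.9
position: [0.5195, 0.2149, 0.0705]
ee_rot: [-0.003, 1.0, -0.003, -0.002]
ft_force: [-3.4, -3.3, 5.2]
grip_width: 0.0728
gripper_force: 62.4
```

>>> {"method": "arm_command", "body": {
  "series": [
    [0.055, 0, 0, -0.015, 0],
    [0.055, 0, 0, -0.02, 0],
    [0.055, 0, 0, -0.02, 0],
    [0.055, 0, 0, -0.01, 0],
    [0.055, 0, 0, 0, 0]
  ]
}}

```text
time: 29.4
position: [0.5209, 0.2163, 0.1355]
ee_rot: [-0.003, 1.0, -0.002, -0.001]
ft_force: [1.3, 0.3, -4.8]
grip_width: 0.0721
gripper_force: 65.8
```

```bash
python3 - <<'E'
from h import *
go(.523,-.2075,180)
E
```

```text
t 29.4 pos [0.5209 0.2163 0.1355] yaw -179.62 tilt 0.3 q [ 0.4   0.32 -0.31  0.95 -0.    0.39] w 0.0721 gf 65.75137864798307 ft [ 1.3  0.3 -4.8]
shift [ 0.0007 -0.4238  0.0021] turn 0.048
```

>>> {"method": "arm_command", "body": {
  "series": [
    [0.055, 0, -0.02, 0, 0],
    [0.055, 0, -0.035, 0, 0],
    [0.055, 0, -0.045, 0, 0],
    [0.055, 0, -0.045, 0, 0],
    [0.055, 0, -0.045, 0, 0],
    [0.055, 0, -0.045, 0, 0],
    [0.055, 0, -0.045, 0, 0],
    [0.055, 0, -0.045, 0, 0],
    [0.055, 0, -0.045, 0, 0],
    [0.055, 0, -0.035, 0, 0]
  ]
}}

```text
time: 30.4
position: [0.5213, -0.1916, 0.1349]
ee_rot: [-0.003, 1.0, -0.003, -0.003]
ft_force: [0.4, 0.3, -4.2]
grip_width: 0.0728
gripper_force: 65.9
```

>>> {"method": "arm_command", "body": {
  "series": [
    [0.055, 0, -0.015, 0, 0],
    [0.055, 0, 0, 0, 0],
    [0.055, 0, 0, 0, 0],
    [0.055, 0, 0, 0, 0]
  ]
}}

```text
time: 30.8
position: [0.5219, -0.2029, 0.1354]
ee_rot: [-0.004, 1.0, -0.003, -0.003]
ft_force: [-0.5, 0.2, -5.6]
grip_width: 0.0724
gripper_force: 65.9
```

```bash
python3 - <<'E'
from h import *
go(.523,-.2075,180);d=snap('wrist','w11.png');s=sense();z=s['position'][2]
g=blob(d['color'],[60,60,30],[90,255,255],(230,80,420,390));(c,sz,an)=cv2.fitEllipse(cv2.convexHull(g));print(c,sz,atz(d,c,z+.029))
E
```

```text
t 30.8 pos [ 0.5219 -0.2029  0.1354] yaw -179.54 tilt 0.48 q [-0.37  0.31 -0.32  0.94 -0.01 -0.37] w 0.0724 gf 65.91285400092602 ft [-0.5  0.2 -5.6]
shift [-0.0011 -0.0046  0.    ] turn 0.058
(319.89678955078125, 296.9649353027344) (141.14254760742188, 151.2744903564453) [ 0.5183159  -0.20253243  0.16455589]
```

View pics/w11.png

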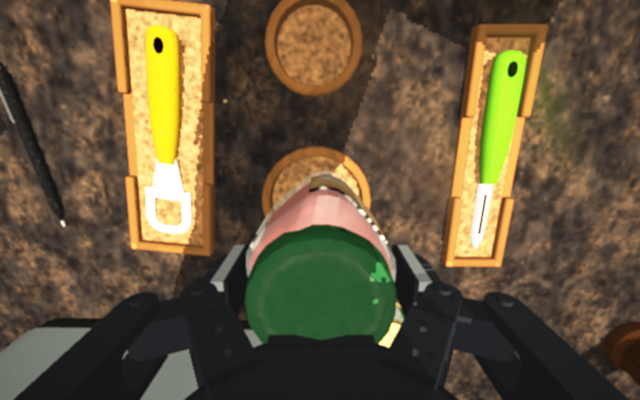

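Jam jar is held upright at (320,297) over the large stand (317,190). I lower it.

>>> {"method": "arm_command", "body": {
  "series": [
    [0.055, -0.001, -0.005, 0.02, 0],
    [0.055, 0, 0, 0.02, 0],
    [0.055, 0, 0, 0.008, 0],
    [0.055, 0, 0, 0, 0],
    [0.055, 0, 0, 0, 0]
  ]
}}

```text
time: 31.35
position: [0.5234, -0.2091, 0.0884]
ee_rot: [-0.004, 1.0, -0.003, -0.003]
ft_force: [-0.3, -0.4, -4.6]
grip_width: 0.0724
gripper_force: 66.0
```

```bash
python3 - <<'E'
from h import *
go(.5235,-.2075,180)
E
```

```text
t 31.35 pos [ 0.5234 -0.2091  0.0884] yaw -179.57 tilt 0.48 q [-0.38  0.36 -0.37  0.84 -0.01 -0.38] w 0.0724 gf 65.96546050161123 ft [-0.3 -0.4 -4.6]
shift [-0.0001  0.0016 -0.    ] turn 0.054
```

>>> {"method": "arm_command", "body": {
  "series": [
    [0.055, 0, 0.001, 0.008, 0],
    [0.055, 0, 0, 0.005, 0],
    [0.055, 0, 0, 0, 0],
    [0.055, 0, 0, 0, 0]
  ]
}}

```text
time: 31.75
position: [0.5235, -0.2086, 0.0756]
ee_rot: [-0.003, 1.0, -0.003, -0.002]
ft_force: [-0.4, 2.5, 2.7]
grip_width: 0.0724
gripper_force: 66.8
```

```bash
python3 - <<'E'
from h import *
go(.5235,-.2075,180)
E
```

```text
t 31.75 pos [ 0.5235 -0.2086  0.0756] yaw -179.61 tilt 0.44 q [-0.37  0.38 -0.38  0.81 -0.01 -0.38] w 0.0724 gf 66.78309185430408 ft [-0.4  2.5  2.7]
shift [ 0.      0.0011 -0.    ] turn 0.049
```

Contact is felt. I release and rise.

>>> {"method": "arm_command", "body": {
  "series": [
    [0.085, 0, 0, 0, 0],
    [0.085, 0, 0, 0, 0],
    [0.085, 0, 0, 0, 0],
    [0.085, 0, 0, -0.03, 0],
    [0.085, 0, 0, -0.04, 0],
    [0.085, 0, 0, -0.045, 0],
    [0.085, 0, 0, 0, 0]
  ]
}}

```text
time: 32.45
position: [0.5273, -0.2094, 0.1964]
ee_rot: [-0.003, 1.0, -0.005, 0.002]
ft_force: [0.5, -0.6, 1.0]
grip_width: 0.0849
gripper_force: 0.0
```

```bash
python3 - <<'E'
from h import *
go(.398,.211,180);d=snap('wrist','w12.png')
print('jam lid expected',proj(d,[[.523,-.2075,.104]]))
g=blob(d['color'],[60,60,30],[90,255,255],(230,80,420,390));(c,sz,an)=cv2.fitEllipse(cv2.convexHull(g));print(c,sz,atz(d,c,.104))
E
```

```text
t 32.45 pos [ 0.5273 -0.2094  0.1964] yaw -179.61 tilt 0.65 q [-0.37  0.27 -0.23  1.06 -0.01 -0.38] w 0.0849 gf 0.0 ft [ 0.5 -0.6  1. ]
shift [ 0.1265  0.4212 -0.0049] turn 0.048
jam lid expected [[323.70046774 203.92887517]]
(322.9903564453125, 202.88088989257812) (71.77996063232422, 73.83634948730469) [ 0.52212905 -0.20807593  0.104     ]
```

View pics/w12.png

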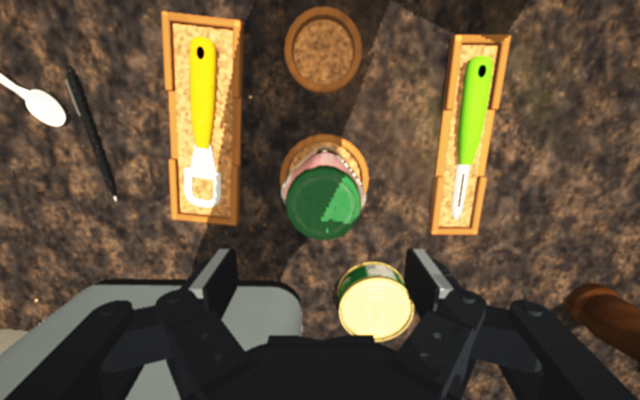

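Jam jar stands centred in its stand at (323,203). That was my 15th picture, one over the limit of 14, so I view no more and finish on measurements. On to the spice jar.

>>> {"method": "arm_command", "body": {
  "series": [
    [0.085, 0.0127, 0.042, 0, 0],
    [0.085, 0.0127, 0.042, 0, 0],
    [0.085, 0.0127, 0.042, 0, 0],
    [0.085, 0.0127, 0.042, 0, 0],
    [0.085, 0.0127, 0.042, 0, 0],
    [0.085, 0.0127, 0.042, 0, 0],
    [0.085, 0.0127, 0.042, 0, 0],
    [0.085, 0.0127, 0.042, 0, 0],
    [0.085, 0.0127, 0.042, 0, 0],
    [0.085, 0.0127, 0.042, 0, 0]
  ]
}}

```text
time: 33.5
position: [0.3922, 0.2124, 0.1867]
ee_rot: [-0.003, 1.0, -0.004, -0.003]
ft_force: [1.5, -0.2, 0.3]
grip_width: 0.0851
gripper_force: 0.0
```

>>> {"method": "arm_command", "body": {
  "series": [
    [0.075, 0, 0, 0, 0],
    [0.075, 0, 0, 0, 0],
    [0.075, 0, 0, 0, 0]
  ]
}}

```text
time: 33.8
position: [0.3934, 0.2103, 0.1871]
ee_rot: [-0.003, 1.0, -0.004, -0.003]
ft_force: [0.5, 0.5, -0.5]
grip_width: 0.0754
gripper_force: 0.0
```

```bash
python3 - <<'E'
from h import *
go(.3985,.211,180);d=viewer.get_image('wrist')
print('expected',proj(d,[[.3985,.211,.106]]))
g=blob(d['color'],[2,150,100],[18,255,255],(240,120,400,300));(c,sz,an)=cv2.fitEllipse(cv2.convexHull(g));print(c,sz,atz(d,c,.103),[ (r['centre'],r['score']) for r in spotter.recognise('wrist','spice_jar')])
E
```

```text
t 33.8 pos [0.3934 0.2103 0.1871] yaw -179.65 tilt 0.58 q [ 0.49  0.07 -0.49  1.02 -0.    0.49] w 0.0754 gf 0.0 ft [ 0.5  0.5 -0.5]
shift [-0.0051  0.0007 -0.    ] turn 0.043
expected [[321.69625764 220.99694327]]
(322.42822265625, 216.9644317626953) (57.13376998901367, 65.74542236328125) [0.39625071 0.21154156 0.103     ] [([580.6, 220.9], 0.94), ([321.1, 211.6], 0.63), ([238.8, 134.9], 0.55)]
```

>>> {"method": "arm_command", "body": {
  "series": [
    [0.075, -0.004, 0.001, 0.03, 0],
    [0.075, 0, 0, 0.02, 0],
    [0.075, 0, 0, 0, 0],
    [0.075, 0, 0, 0.025, 0],
    [0.075, 0, 0, 0.025, 0],
    [0.075, 0, 0, 0, 0],
    [0.075, 0, 0, 0, 0]
  ]
}}

```text
time: 34.6
position: [0.3975, 0.2112, 0.0887]
ee_rot: [-0.003, 1.0, -0.003, -0.003]
ft_force: [0.1, -0.5, -0.1]
grip_width: 0.075
gripper_force: 0.0
```

```bash
python3 - <<'E'
from h import *
go(.398,.2112,180)
E
```

```text
t 34.6 pos [0.3975 0.2112 0.0887] yaw -179.68 tilt 0.5 q [ 0.49  0.18 -0.62  0.78 -0.    0.48] w 0.075 gf 0.0 ft [ 0.1 -0.5 -0.1]
shift [-0.0005 -0.     -0.    ] turn 0.041
```

>>> {"method": "arm_command", "body": {
  "series": [
    [0.075, 0, 0, 0.003, 0],
    [0.03, 0, 0, 0, 0],
    [0.03, 0, 0, 0, 0],
    [0.03, 0, 0, 0, 0],
    [0.03, 0, 0, 0, 0],
    [0.03, 0, 0, 0, 0],
    [0.03, 0, 0, -0.015, 0],
    [0.03, 0, 0, -0.025, 0],
    [0.03, 0, 0, -0.02, 0],
    [0.03, 0, 0, 0, 0]
  ],
  "force": 35
}}

```text
time: 35.6
position: [0.3992, 0.213, 0.1473]
ee_rot: [-0.003, 1.0, -0.002, -0.001]
ft_force: [0.5, 0.2, -1.1]
grip_width: 0.0437
gripper_force: 35.9
```

```bash
python3 - <<'E'
from h import *
go(.396,-.2095,180);d=viewer.get_image('wrist');z=sense()['position'][2]
g=blob(d['color'],[2,150,100],[18,255,255],(240,120,400,390));(c,sz,an)=cv2.fitEllipse(cv2.convexHull(g));print(c,sz,atz(d,c,z+.018))
E
```

```text
t 35.6 pos [0.3992 0.213  0.1473] yaw -179.6 tilt 0.25 q [ 0.49  0.11 -0.54  0.92 -0.    0.49] w 0.0437 gf 35.94715594081208 ft [ 0.5  0.2 -1.1]
shift [ 0.0061 -0.4225  0.0018] turn 0.049
(321.0877685546875, 285.5971984863281) (103.61674499511719, 111.22229766845703) [0.39851342 0.21377028 0.16377034]
```

>>> {"method": "arm_command", "body": {
  "series": [
    [0.03, 0, 0, -0.03, 0],
    [0.03, 0, 0, -0.03, 0],
    [0.03, 0, -0.03, 0, 0],
    [0.03, 0.001, -0.042, 0, 0],
    [0.03, 0.001, -0.042, 0, 0],
    [0.03, 0.001, -0.042, 0, 0],
    [0.03, 0.001, -0.042, 0, 0],
    [0.03, 0.001, -0.042, 0, 0],
    [0.03, 0, -0.042, 0, 0],
    [0.03, 0, -0.042, 0, 0]
  ]
}}

```text
time: 36.65
position: [0.3939, -0.1131, 0.2057]
ee_rot: [-0.003, 1.0, -0.003, -0.003]
ft_force: [1.1, -0.3, -1.7]
grip_width: 0.0442
gripper_force: 36.3
```

>>> {"method": "arm_command", "body": {
  "series": [
    [0.03, 0, -0.042, 0, 0],
    [0.03, 0, -0.042, 0, 0],
    [0.03, 0, -0.012, 0.02, 0],
    [0.03, 0, 0, 0.03, 0],
    [0.03, 0, 0, 0.03, 0],
    [0.03, 0, 0, 0, 0],
    [0.03, 0, 0, 0, 0]
  ]
}}

```text
time: 37.35
position: [0.3942, -0.2076, 0.1268]
ee_rot: [-0.003, 1.0, -0.003, -0.004]
ft_force: [0.7, -0.2, -1.4]
grip_width: 0.0437
gripper_force: 36.4
```

```bash
python3 - <<'E'
from h import *
go(.396,-.2095,180)
E
```

```text
t 37.35 pos [ 0.3942 -0.2076  0.1268] yaw -179.61 tilt 0.55 q [-0.48  0.12 -0.59  0.87 -0.01 -0.49] w 0.0437 gf 36.40032905386761 ft [ 0.7 -0.2 -1.4]
shift [-0.0018 -0.0019 -0.    ] turn 0.049
```

>>> {"method": "arm_command", "body": {
  "series": [
    [0.03, -0.002, -0.002, 0.013, 0],
    [0.03, 0, 0, 0.013, 0],
    [0.03, 0, 0, 0, 0],
    [0.03, 0, 0, 0.005, 0],
    [0.03, 0, 0, 0.005, 0],
    [0.03, 0, 0, 0, 0],
    [0.03, 0, 0, 0, 0]
  ]
}}

```text
time: 38.05
position: [0.3971, -0.2104, 0.0918]
ee_rot: [-0.003, 1.0, -0.003, -0.003]
ft_force: [-0.4, -0.7, -1.1]
grip_width: 0.0436
gripper_force: 36.5
```

```bash
python3 - <<'E'
from h import *
go(.396,-.2095,180)
E
```

```text
t 38.05 pos [ 0.3971 -0.2104  0.0918] yaw -179.61 tilt 0.49 q [-0.48  0.17 -0.63  0.78 -0.01 -0.49] w 0.0436 gf 36.4838431798853 ft [-0.4 -0.7 -1.1]
shift [0.0011 0.0009 0.    ] turn 0.049
```

>>> {"method": "arm_command", "body": {
  "series": [
    [0.03, 0, 0, 0.0015, 0],
    [0.03, 0, 0, 0, 0],
    [0.075, 0, 0, 0, 0],
    [0.075, 0, 0, 0, 0],
    [0.075, 0, 0, 0, 0],
    [0.075, 0, 0, -0.03, 0],
    [0.075, 0, 0, -0.04, 0],
    [0.075, 0, 0, -0.045, 0],
    [0.075, 0, 0, -0.04, 0],
    [0.075, 0, 0, 0, 0]
  ]
}}

```text
time: 39.05
position: [0.4008, -0.2109, 0.2506]
ee_rot: [-0.003, 1.0, -0.005, 0.001]
ft_force: [0.1, 0.2, -1.2]
grip_width: 0.0751
gripper_force: 0.0
```

```bash
python3 - <<'E'
from h import *
pose();d=viewer.get_image('wrist');I=d['color']
print('exp spice,jam',proj(d,[[.396,-.2095,.111],[.523,-.2075,.104]]))
g=blob(I,[2,170,130],[14,255,255],(250,100,400,260));(c,sz,an)=cv2.fitEllipse(cv2.convexHull(g));print('spice',c,sz,atz(d,c,.108))
g=blob(I,[60,60,30],[90,255,255],(230,180,420,390));(c,sz,an)=cv2.fitEllipse(cv2.convexHull(g));print('jam',c,sz,atz(d,c,.104))
for n in NAMES[:8]: print(n,[(np.round(r['centre']),round(r['score'],2),np.round(atz(d,r['centre'],.015)[:2],3)) for r in spotter.recognise('wrist',n)[:3]])
t=viewer.get_image('top')
for n,p in dict(spice=(.396,-.2095,.111),jam=(.523,-.2075,.104),opener=(.47,-.335,.015),peeler=(.4837,-.0563,.015)).items(): print(n,proj(t,[p])[0].round(1),[(np.round(r['centre']),round(r['score'],2)) for r in spotter.recognise('top',{'spice':'spice_jar','jam':'jam_jar'}.get(n,n))[:3]])
E
```

```text
t 39.05 pos [ 0.4008 -0.2109  0.2506] yaw -179.61 tilt 0.63 q [-0.48  0.03 -0.39  1.15 -0.01 -0.49] w 0.0751 gf 0.0 ft [ 0.1  0.2 -1.2]
exp spice,jam [[323.19349408 189.05573601]
 [323.92525114 298.67471541]]
spice (322.8143310546875, 176.3555145263672) (58.439205169677734, 74.25358581542969) [ 0.3842431  -0.20998166  0.108     ]
jam (323.43994140625, 297.0193786621094) (49.839534759521484, 53.26175308227539) [ 0.52088023 -0.20805863  0.104     ]
spice_jar [(array([620., 123.]), 0.69, array([0.335, 0.148]))]
jam_jar [(array([322., 278.]), 0.68, array([ 0.552, -0.21 ]))]
opener [(array([230., 202.]), 0.87, array([ 0.44 , -0.333]))]
peeler [(array([440., 211.]), 0.75, array([ 0.449, -0.055])), (array([239., 196.]), 0.22, array([ 0.431, -0.32 ]))]
small_stand [(array([327., 155.]), 0.81, array([ 0.376, -0.205]))]
large_stand [(array([330., 235.]), 0.83, array([ 0.485, -0.2  ]))]
wide_rest [(array([241., 196.]), 0.93, array([ 0.431, -0.318]))]
narrow_rest [(array([428., 205.]), 0.86, array([ 0.44 , -0.071])), (array([332., 238.]), 0.17, array([ 0.49 , -0.197]))]
spice [428.9 252.8] [(array([177., 246.]), 0.87), (array([291., 276.]), 0.53), (array([422., 247.]), 0.47)]
jam [425.8 202.7] [(array([426., 203.]), 0.66)]
opener [464.5 223.4] [(array([467., 220.]), 0.59)]
peeler [363.4 219.9] [(array([367., 226.]), 0.6), (array([426., 202.]), 0.43)]
```

The spice blob took in some of the stand's wood. I check with a tighter threshold from both cameras.

```bash
python3 - <<'E'
from h import *
for cam,roi,e in(('top',(405,230,450,275),(428.9,252.8)),('wrist',(280,130,370,240),(323.2,189))):
    d=viewer.get_image(cam);I=d['color'];x0,y0,x1,y1=roi
    H=cv2.cvtColor(I,cv2.COLOR_BGR2HSV)
    print(cam,'row/col profile HSV', [tuple(int(v) for v in H[y,int(e[0])]) for y in range(y0,y1,5 if cam=='top' else 8)])
    for sm in(190,215,235):
        m=cv2.inRange(H,np.array([0,sm,60]),np.array([14,255,255]))
        k=m[y0:y1,x0:x1];ys,xs=np.nonzero(k)
        if len(xs)>5:
            r=cv2.boundingRect(np.c_[xs+x0,ys+y0].astype(np.int32));print(sm,len(xs),r,atz(d,(xs.mean()+x0,ys.mean()+y0),.108).round(4))
E
```

```text
top row/col profile HSV [(12, 78, 72), (13, 71, 75), (13, 138, 113), (12, 197, 164), (19, 56, 73), (8, 9, 108), (12, 9, 143), (15, 26, 79), (14, 56, 78)]
190 20 (423, 244, 12, 6) [ 0.4129 -0.2066  0.108 ]
wrist row/col profile HSV [(13, 82, 59), (15, 78, 52), (14, 179, 161), (15, 151, 192), (19, 61, 143), (19, 128, 213), (11, 222, 210), (13, 233, 211), (19, 71, 61), (21, 72, 141), (11, 144, 69), (11, 227, 197), (14, 74, 69), (17, 166, 251)]
190 1137 (297, 173, 46, 48) [ 0.3969 -0.212   0.108 ]
215 869 (298, 174, 44, 46) [ 0.3971 -0.2122  0.108 ]
235 71 (300, 181, 39, 37) [ 0.3982 -0.2138  0.108 ]
```

The cap sits at (0.397, −0.212), about 3 mm from the stand's centre, so the jar is upright. The jam jar, opener and peeler also agree with their places. I hand in.

```bash
python3 -c "
from h import *
print(env.hand_in())"
```

```text
the job is handed in; nothing more can be done
None
```

I put both jars in their stands and the opener and peeler in their rests, and handed the job in at about 39 s; the hand-in gave no verdict, my last checks agreed with all four places, and I viewed 15 pictures, one over the limit of 14.

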